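# Fit the frame-rest post on its bench base until the spring button clicks through

## Task

Set up the frame rest: pick up the loose support post, slide it down over the stub of the bench base until it is fully home, and turn it until the stub's spring button pops out through the hole in the post's side. Work gently, never forcing the post down or round against the base, then let go and leave the other things on the bench alone.

Things in the scene. Friction and masses are not known exactly. Their poses are not given: they have to be found in the camera images.
- post: Loose support post, upright on the bench: bare aluminium tube with a black frame cradle on top, 170 mm tall, 0.25 to 0.5 kg. Origin: centre of its underside; z up the tube. Tube 38 mm outside, bore 30, open below; the lowest 26 mm flare to a bell mouth (bore 48, outside 56). Its one hole is on the +x side; a round screw head on the cradle block's +x end marks that side.
- post_grip (a point): Grip point: on the post's axis, 132 mm above its underside, in the cradle block. The block spans 112 to 148 mm above the underside, 72 mm long along x, 28 mm thick along y: grip it from above, fingers closing along y. Two short horns rise from its x ends to about 170 mm. Axes as post.
- post_hole (a point): Centre of the hole in the post's wall (16 mm high, about 15 mm wide), at the outer surface, 55 mm above the post's underside, on its +x side. Axes as post.
- base: Bench base, bolted down: dark steel plate 140 x 110 x 12 mm; origin at the centre of its underside, z up, +x to its front edge (away from the robot at yaw 0; a short bright line marks it). At its centre a steel flange 68 mm wide, top at 18 mm, carries the stub. The post must not load the base with more than 25 N, down, sideways or round; 5 to 10 N pushes it on.
- stub_top (a point): Top of the upright, lightly greased steel stub, 26 mm in diameter with a coned top, 106 mm above the bench. Axes as base. Stub and flange are clamped stiffly at some angle that is not measured: the button in the stub's side points along the base's +x give or take up to 0.75 rad. Look for it, or turn the post until it catches.
- seat (a point): Centre of the flange's top, on the stub's axis, 18 mm above the base's underside. The bell mouth rests on the flange when fully home, so the post's origin belongs here. Axes as base.
- button (a joint): Travel (m) of the round-nosed steel spring button, 12 mm wide, in the stub's side, 55 mm above seat. 0 = fully out (nose 8.5 mm out of the stub), 0.0085 = right in, 0.004 to 0.007 held in by the bore. The bell pushes it in as the post comes down, any way round. Spring 1 N out, 3.5 N in. With the post home it pops out when the hole faces it within about 0.1 rad, and then locks the post.
- grease_tub: Bystander: white tub with black lid, 64 mm wide, 60 mm high. Origin at the centre of its underside.
- cog: Bystander: flat steel cog, about 104 mm wide, 8 mm thick. Origin at the centre of its underside.
- wrench: Bystander: steel wrench 180 mm long, lying flat along its x.
There are look-alikes about, which are no part of the job. Of the things shaped like the base, the steel one is meant.

How it is judged:
On the way:
1. the post slides down over the stub with the button pushed in inside the tube (value of joint button above 0.0025 m and horizontal distance between post and seat below 0.006 m and z of post in the frame of seat below 0.056 m and angle between post's own z axis and vertical below 0.12 rad), for 0.1 s.
At the end, for the whole second after the job is handed in: The post stands on the base's flange, its origin within 3 mm of seat in height and sideways, upright within 0.05 rad, with the button sprung out through the hole (button below 0.0025), released and at rest (value of joint button below 0.0025 m and horizontal distance between post and seat below 0.003 m and z of post in the frame of seat between -0.003 and 0.003 m and angle between post's own z axis and vertical below 0.05 rad and linear speed of post below 0.02 m/s and contact force between the fingers and post below 0.5 N); the robot touches nothing.
It fails at once if the post loads the base with more than 25 N (contact force between post and base above 25 N).
It fails at once if the grease tub is moved more than 30 mm (distance of grease_tub from where it was at the start of the episode above 0.03 m).
It fails at once if the cog is moved more than 30 mm (distance of cog from where it was at the start of the episode above 0.03 m).
It fails at once if the wrench is moved more than 30 mm (distance of wrench from where it was at the start of the episode above 0.03 m).
It also fails if it takes over 67 s, if anything falls off the work surface, if the arm or the gripper's body presses on something with over 40 N, if the wrist force passes 120 N, or if a joint passes its speed limit or range.

## Robot

A 6-joint arm with a two-finger parallel gripper is mounted at the origin on the work surface. World frame = base frame: x ahead of the robot, y to its left, z up, the work surface at z = 0. Lengths are in m, angles in rad, forces in N, time in s.
With the tool pointing down it reaches from about 0.325 to 0.775 m from the base axis. Payload 5.5 kg.
Tool frame: the origin (TCP) lies midway between the tips of the shut fingers; the grasp point (between the pads) lies 19 mm behind it (tcp_to_grasp is the distance from the TCP to the grasp point, in m); z points along the fingers, y is the line along which they close (so a half turn about z gives the same grasp; the last joint's range is limited). The gripper opens to 88 mm and grips with 3 to 60 N. Pads are 20 mm wide; open, the fingers measure 115 mm over their backs; the gripper's body (75 mm by 178 mm) begins 61 mm behind the grasp point.
Start: joints at [-1.167, 0.091, 1.231, -0, 1.82, -0.057], TCP at [0.267, -0.537, 0.223] pointing down, gripper open.
Joint ranges: [-2.87, 2.87], [-0.86, 2.18], [0.17, 2.46], [-1.51, 4.65], [0.06, 2.69], [-2.65, 2.65]. Speed limits (rad/s): [2.57, 2.57, 3.01, 3.14, 3.14, 3.14].

## Interface

Orientations are given as a unit quaternion [x, y, z, w].
In Python, from cell import * gives the robot as it stands.
- The arm moves only by the tool drive_tool, never from a script. Its argument "steps" is text: rows parted by semicolons, each of 7 numbers parted by spaces: the turn, a rotation vector about the world's x, y, z each as a share of 6 degrees, from -1 to 1, then the shift along the world's x, y, z each as a share of 25 mm, from -1 to 1, then the opening, from -1 (shut) to 1 (fully open), so that 0 is half open. In form: rx ry rz tx ty tz grip; .... A call has 1 to 20 rows; each row shifts and turns the commanded pose from where the row before left it; what a row does not reach is not made up. A row lasts 1/10 s, in which the tool goes at most 50 mm and 8.59 degrees, less where a joint would pass 70% of its speed; a pose out of reach is approached as far as the arm can. A call with a number of a shift or a turn outside -1 to 1 is refused whole. A call with a gripper value outside its range is refused whole. The fingers move at their own pace and stop on an object; "squeeze" is the grip in N (left out, the last holds). Time passes only in rows, so rows that do not move let the fingers close. It gives the time, the measured TCP pose, the force, the opening and the grip force at its end, in the units of the state.
- get_state(): the state, without advancing time (a new reading comes with each control period).
- camera(name): name is "scene" or "top"; returns the picture (384x512x3 uint8, red, green, blue); there is no depth.
- camera_model(name): a dict with "K" (3x3 intrinsics, pixels), "D" ([k1, k2, p1, p2, k3] as OpenCV has them; the pictures are not rectified), "extrinsics" (4x4, takes a point from camera to world coordinates). Camera axes: x right, y up, looking along -z (the intrinsics and any distortion apply to the point x, -y, -z); pixel columns grow to the right and rows downward; lengths in m; the calibration is good to about 2 mm. A picture is of the moment at which its call begins. camera_model takes no time and is no camera call.
- job_done(): hands the job in; it is judged then, once.
Trained networks look in the newest picture that a camera, given by its name, has taken for a name from the list of things; names that differ only in an ending like _2 or _b are one class to them, and where a whole thing is asked for, a point or a joint stands for the part that bears it (a point fixed in the world has none). Each returns a list of dicts, best first, with "p" (0 to 1); they miss things now and then, are a little off and sometimes report something else, mostly with a low value. They report only what shows in the picture. A call takes as long as a camera call. They do not tell look-alikes from the thing itself.
- boxes_of(camera, thing): "xyz" ([x, y, z] in m, in the coordinates of the camera as it stood for that picture, good to about 4 mm: the middle of the surface that is visible of it).
- cut_out(camera, thing): "pixels" (384x512 bool, what is visible of it).
The state is a dict: "clock": time; "joints": joint angles; "qd": joint speeds; "joint_torque": joint torques, N m; "tcp_pos": TCP position; "orientation": TCP orientation; "wrist_force": force on the tool from outside, world axes, zero at the start; "torque": the same for the moment, N m; "finger_gap": opening from 0.0 (shut) to 1.0 (fully open); "finger_force": force on a finger pad.
Only numpy, scipy, OpenCV 4.12 (cv2) and the standard library are available. Lean on these libraries where they do the work, as an engineer would, in place of code of your own. Each camera call takes 0.05 s, during which the arm holds its last target. There are 200 camera calls.

## Working session

There is one attempt and no reset: what is moved stays moved. The work goes in short steps, Python scripts to look and compute and a tool call to move; the robot and the scene stay as the last step left them, time stands still between calls to the robot, and variables do not carry over. Pictures are saved under pics/ and viewed, at most 10 in all, crops included, and the job is handed in when it is done.

Besides the shell and the picture viewer there is one more tool, called after "Call:" by a JSON object that holds its "fn" and its "kwargs". drive_tool: Moves the arm, as the interface text tells. Its arguments: {"type":"object","properties":{"steps":{"type":"string"},"squeeze":{"type":"number"}},"required":["steps"]}

```bash
mkdir -p pics; ls; cat > h.py <<'E'
from cell import *
import numpy as np, cv2
def w(cam,p):
    E=np.array(camera_model(cam)["extrinsics"]); return (E@np.r_[p,1])[:3]
def ray(cam,u,v):
    m=camera_model(cam);E=np.array(m["extrinsics"])
    q=cv2.undistortPoints(np.array([[[u,v]]],float),np.array(m["K"]),np.array(m["D"]))[0,0]
    return E[:3,3],E[:3,:3]@np.array([q[0],-q[1],-1])
def atz(cam,u,v,z):
    o,d=ray(cam,u,v); return o+d*(z-o[2])/d[2]
def proj(cam,P):
    m=camera_model(cam);E=np.linalg.inv(np.array(m["extrinsics"]))
    P=np.atleast_2d(P);c=(E[:3,:3]@P.T).T+E[:3,3]; c=c*[1,-1,-1]
    return cv2.projectPoints(c,np.zeros(3),np.zeros(3),np.array(m["K"]),np.array(m["D"]))[0][:,0]
def snap(cam,f,crop=None,s=1):
    im=camera(cam)[:,:,::-1]
    if crop: a,b,c,d=crop; im=im[b:d,a:c]
    im=cv2.resize(im,None,fx=s,fy=s,interpolation=cv2.INTER_CUBIC); cv2.imwrite("pics/"+f,im)
E
python3 - <<'E'
from h import *
np.set_printoptions(precision=3,suppress=True)
s=camera("scene");t=camera("top")
cv2.imwrite("pics/a.png",s[:,:,::-1]);cv2.imwrite("pics/b.png",t[:,:,::-1])
for c in("scene","top"):
    for n in("post","base","stub_top","post_hole","button","grease_tub","cog","wrench","seat","post_grip"):
        try:
            for d in boxes_of(c,n): P=w(c,d["xyz"]);print(c,n,round(d["p"],2),P,proj(c,P)[0])
        except Exception as e: print(c,n,e)
print(get_state())
E
```

```text
pics
scene post 0.66 [ 0.463 -0.166  0.125] [174.74 195.36]
scene base 0.98 [0.339 0.199 0.01 ] [275.998 151.65 ]
scene base 0.59 [0.576 0.378 0.009] [357.987 188.921]
scene stub_top 0.77 [0.335 0.196 0.007] [274.764 151.635]
scene stub_top 0.66 [0.575 0.381 0.017] [358.89  186.999]
scene stub_top 0.58 [0.545 0.197 0.01 ] [302.048 199.491]
scene post_hole 0.71 [ 0.472 -0.17   0.131] [173.543 197.309]
scene grease_tub 0.61 [ 0.696 -0.243  0.058] [174.88  288.209]
scene cog 0.96 [0.703 0.219 0.004] [331.927 239.965]
scene wrench 0.68 [ 0.693 -0.001  0.01 ] [260.821 262.906]
scene seat 0.86 [0.341 0.194 0.015] [274.823 151.62 ]
scene seat 0.79 [0.574 0.377 0.013] [357.563 187.993]
scene seat 0.57 [0.551 0.197 0.014] [303.051 200.308]
scene post_grip 0.74 [ 0.466 -0.172  0.132] [172.435 195.565]
top post 0.84 [ 0.45  -0.162  0.151] [351.994 218.401]
top base 0.88 [0.534 0.2   0.013] [203.889 186.496]
top base 0.79 [0.328 0.197 0.013] [203.631 265.024]
top base 0.71 [0.558 0.379 0.009] [137.702 177.361]
top stub_top 0.82 [0.324 0.202 0.008] [202.013 266.498]
top stub_top 0.81 [0.561 0.38 
[... 297 characters left out ...]
.241 125.205]
top wrench 0.67 [ 0.679 -0.001  0.01 ] [279.783 133.732]
top seat 0.65 [0.328 0.204 0.013] [200.853 265.194]
top seat 0.59 [0.559 0.382 0.013] [136.235 176.771]
top post_grip 0.76 [ 0.45  -0.163  0.152] [352.714 218.438]
{'clock': 1.1, 'joints': array([-1.167,  0.091,  1.231,  0.   ,  1.82 , -0.057]), 'qd': array([-0.002, -0.   ,  0.001, -0.   ,  0.001,  0.   ]), 'joint_torque': array([  0.001, -44.62 , -40.651,   0.07 ,   0.02 ,  -0.   ]), 'tcp_pos': array([ 0.267, -0.537,  0.223]), 'orientation': array([0.974, 0.228, 0.   , 0.   ]), 'wrist_force': array([-0.013,  0.209, -0.486]), 'torque': array([ 0.003, -0.029,  0.01 ]), 'finger_force': 0.0, 'finger_gap': 0.9987874073965012}
```

View pics/a.png

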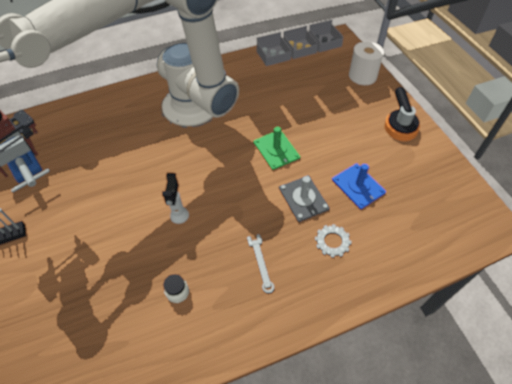

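View pics/b.png

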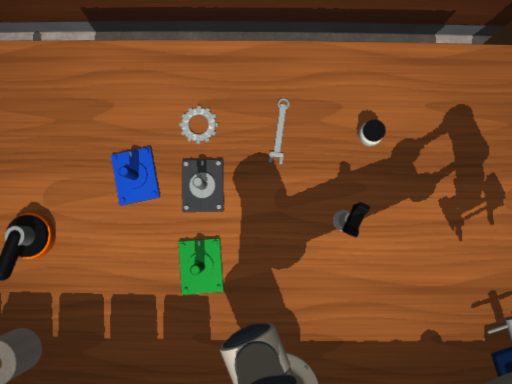

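The scene view shows the bare-aluminium post with its black cradle at scene (176,198) / top (353,218). There are three base-like things:
- green: scene (276,150) / top (201,266)
- blue: (358,187) / (136,176)
- dark steel: (303,199) / (203,185)

The black-handled orange item at scene (403,120) could pass for a post but isn't a bare tube. I choose the steel base and the aluminium post, and will check both in one close crop.

```bash
python3 - <<'E'
from h import *
a=cv2.imread("pics/a.png");b=cv2.imread("pics/b.png")
c=lambda im,x,y,r=30:cv2.resize(im[y-r:y+r-15,x-r:x+r],(400,300),interpolation=cv2.INTER_CUBIC)
cv2.imwrite("pics/c.png",np.vstack([np.hstack([c(a,304,203),c(b,203,193)]),np.hstack([c(a,176,205),c(b,353,225)])]))
for k in("scene","top"):print(np.array(camera_model(k)["extrinsics"]).round(3),np.array(camera_model(k)["K"]).round(1))
E
```

```text
[[ 0.374 -0.766  0.523  1.126]
 [ 0.927  0.315 -0.203 -0.175]
 [-0.009  0.561  0.828  1.052]
 [ 0.     0.     0.     1.   ]] [[402.5   0.  257.8]
 [  0.  402.5 192.3]
 [  0.    0.    1. ]]
[[ 0.009  0.996 -0.093  0.429]
 [-1.     0.009 -0.004  0.053]
 [-0.003  0.093  0.996  1.122]
 [ 0.     0.     0.     1.   ]] [[419.8   0.  258. ]
 [  0.  419.8 187.5]
 [  0.    0.    1. ]]
```

View pics/c.png

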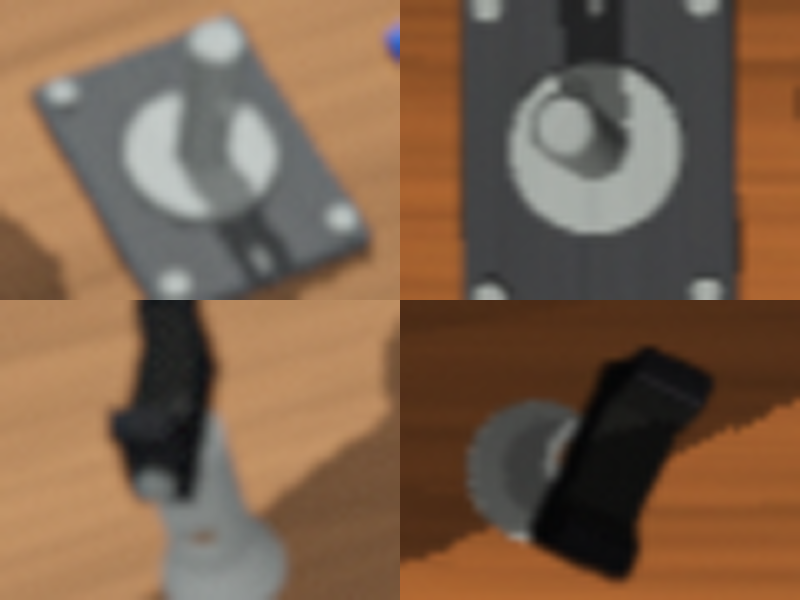

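The crop confirms the dark steel plate: the flange and stub are grey, and the bright line is on the world +x side. The post's screw head is at scene (170,192), and its hole at scene (176,213) is on the camera-facing side. I'll fit both poses with the silhouettes.

```bash
cat >> h.py <<'E'
from scipy.optimize import minimize
def circ(r,z,n=40):
    a=np.linspace(0,2*np.pi,n,endpoint=False); return np.c_[r*np.cos(a),r*np.sin(a),0*a+z]
def box(x0,x1,y,z0,z1): return np.array([[x,s,z] for x in(x0,x1) for s in(-y,y) for z in(z0,z1)])
POST=[np.r_[circ(.028,0),circ(.028,.02)],np.r_[circ(.028,.02),circ(.019,.026)],np.r_[circ(.019,.026),circ(.019,.112)],box(-.036,.036,.014,.112,.148),box(-.036,-.028,.014,.148,.17),box(.028,.036,.014,.148,.17)]
BASE=[box(-.07,.07,.055,0,.012),np.r_[circ(.034,.012),circ(.034,.018)],np.r_[circ(.013,.018),circ(.013,.1),circ(.008,.106)]]
def place(P,x,y,z,t): c,s=np.cos(t),np.sin(t); return P@np.array([[c,s,0],[-s,c,0],[0,0,1]])+[x,y,z]
def sil(cam,parts,q,S=4):
    m=np.zeros((384*S,512*S),np.uint8)
    for P in parts: cv2.fillConvexPoly(m,cv2.convexHull(np.round((proj(cam,place(P,q[0],q[1],0,q[2]))+.5)*S).astype(np.int32)),1)
    return cv2.resize(m.astype(np.float32),(512,384),interpolation=cv2.INTER_AREA)
def fit(masks,parts,q0):
    f=lambda q:sum(np.abs(sil(c,parts,q)-m).sum() for c,m in masks.items())
    r=minimize(f,q0,method="Nelder-Mead",options=dict(initial_simplex=np.array(q0)+np.array([[0,0,0],[.01,0,0],[0,.01,0],[0,0,.2]]),xatol=2e-4))
    return r.x,r.fun,sum(m.sum() for m in masks.values())
E
python3 - <<'E'
from h import *
np.set_printoptions(precision=4,suppress=True)
def masks(n,at):
    o={}
    for c in("scene","top"):
        camera(c)
        for d in cut_out(c,n):
            p=np.array(d["pixels"]);v,u=np.nonzero(p)
            if np.hypot(u.mean()-at[c][0],v.mean()-at[c][1])<20: o[c]=p.astype(np.float32);print(n,c,d["p"],p.sum());break
    return o
M=masks("post",dict(scene=(176,198),top=(352,218)))
for k in M: print(fit({k:M[k]},POST,[.45,-.15,-.45]))
print(fit(M,POST,[.45,-.15,-.45]))
B=masks("base",dict(scene=(303,199),top=(203,185)))
for k in B: print(fit({k:B[k]},BASE,[.53,.2,0]))
if B: print(fit(B,BASE,[.53,.2,0]))
E
```

```text
post scene 0.6 681
post top 0.71 734
(array([ 0.4492, -0.1706, -0.3698]), np.float64(102.6875), np.float32(681.0))
(array([ 0.4492, -0.1702, -0.4722]), np.float64(42.0), np.float32(734.0))
(array([ 0.4489, -0.1707, -0.3827]), np.float64(159.375), np.float32(1415.0))
base scene 0.56 1352
base top 0.55 2131
(array([0.5368, 0.2047, 0.024 ]), np.float64(105.75), np.float32(1352.0))
(array([0.539 , 0.2037, 0.0375]), np.float64(94.1875), np.float32(2131.0))
(array([0.5383, 0.2036, 0.0483]), np.float64(205.8125), np.float32(3483.0))
```

```bash
python3 - <<'E'
from h import *
a=cv2.imread("pics/a.png");b=cv2.imread("pics/b.png")
S=10
def crop(im,x,y,w=40,h=30,g=1):
    c=cv2.resize(im[y-h//2:y+h//2,x-w//2:x+w//2],None,fx=S,fy=S,interpolation=cv2.INTER_CUBIC)
    return np.clip(255*(c/255.)**g,0,255).astype(np.uint8)
def ol(t,cam,parts,q,x,y,w=40,h=30,col=(0,0,255)):
    for P in parts:
        p=(proj(cam,place(P,q[0],q[1],0,q[2]))+.5-[x-w//2,y-h//2])*S
        cv2.polylines(t,[cv2.convexHull(p.astype(np.int32))],True,col,1)
q=[.538,.2037,.035]
A=crop(a,304,192,g=.6);B=crop(b,203,184,g=.6);C=crop(a,304,192,g=.6);D=crop(b,353,218,g=.5)
ol(B,"top",BASE,q,203,184); ol(D,"top",POST,[.449,-.1705,-.44],353,218)
ol(C,"scene",BASE,q,304,192)
cv2.imwrite("pics/d.png",np.vstack([np.hstack([A,B]),np.hstack([C,D])]))
E
```

```text
(no output)
```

View pics/d.png

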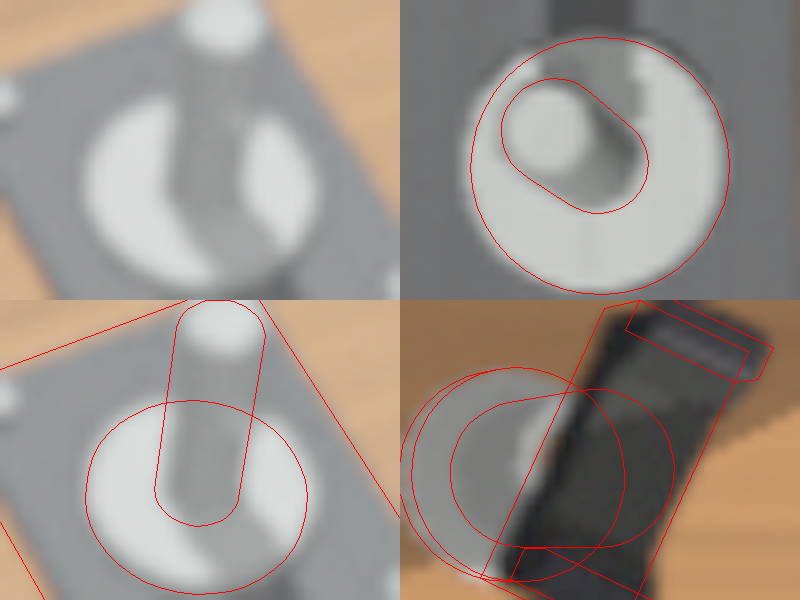

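Scene crop: the stub sits about 0.9 px right of the model, and the top view suggests +1 mm in y, so base ≈ (0.5385, 0.205). A faint bump shows on the stub's right edge. I'll draw button candidates to see which angle fits.

```bash
python3 - <<'E'
from h import *
a=cv2.imread("pics/a.png");b=cv2.imread("pics/b.png")
S=20
out=[]
for im,cam,x,y in((a,"scene",304,190),(b,"top",203,184)):
    w,h=20,30
    c=im[y-h//2:y+h//2,x-w//2:x+w//2].astype(float)
    c=np.clip((c-60)*1.6,0,255)
    c=cv2.resize(c,None,fx=S,fy=S,interpolation=cv2.INTER_NEAREST).astype(np.uint8)
    for i,t in enumerate((-.75,-.375,0,.375,.75)):
        for r,k in((.013,3),(.0215,5)):
            P=np.array([[r*np.cos(t),r*np.sin(t),.073]])
            p=(proj(cam,place(P,.5385,.205,0,.035))[0]+.5-[x-w//2,y-h//2])*S
            cv2.circle(c,tuple(p.astype(int)),k,[(0,0,255),(0,165,255),(0,255,255),(0,255,0),(255,0,0)][i],1)
    out.append(c)
cv2.imwrite("pics/e.png",np.hstack(out))
E
```

```text
(no output)
```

View pics/e.png

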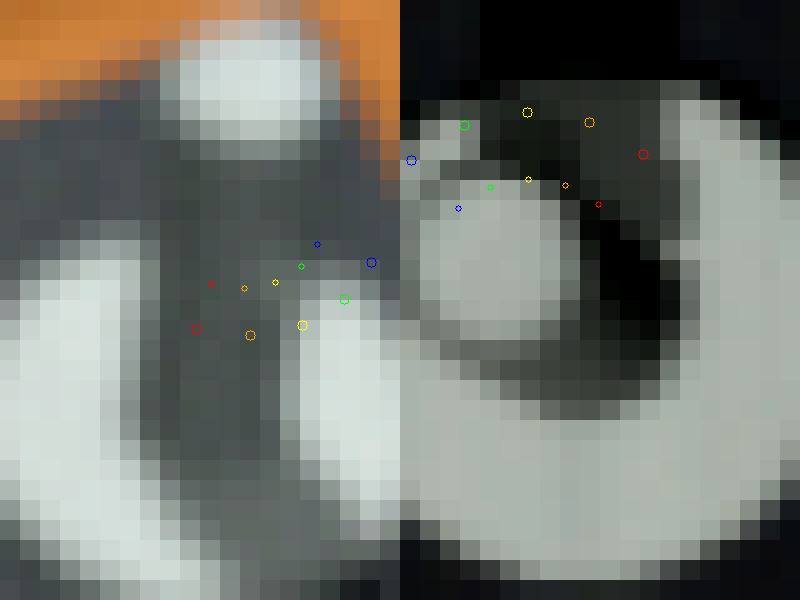

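Top zoom: the dark button patch sits near (520,120), just by the yellow (0 rad) candidate. In the scene zoom a light spot lies at (275,270), also near 0. So the button points at about world yaw 0.1. Now I'll move above the post.

Call:
{"fn": "drive_tool", "kwargs": {"steps": "0 0 -0.567 0.485 0.977 0 1;0 0 -0.567 0.485 0.977 0 1;0 0 -0.567 0.485 0.977 0 1;0 0 -0.567 0.485 0.977 0 1;0 0 -0.567 0.485 0.977 0 1;0 0 -0.567 0.485 0.977 0 1;0 0 -0.567 0.485 0.977 0 1;0 0 -0.567 0.485 0.977 0 1;0 0 -0.567 0.485 0.977 0 1;0 0 -0.567 0.485 0.977 0 1;0 0 -0.567 0.485 0.977 0 1;0 0 -0.567 0.485 0.977 0 1;0 0 -0.567 0.485 0.977 0 1;0 0 -0.567 0.485 0.977 0 1;0 0 -0.567 0.485 0.977 0 1;0 0 0 0 0 0 1;0 0 0 0 0 0 1", "squeeze": 25}}

```text
clock: 3.2
tcp_pos: [0.4487, -0.171, 0.2227]
orientation: [0.977, -0.212, -0.0, 0.0]
wrist_force: [0.9, -0.7, -0.1]
finger_gap: 0.998
finger_force: 0.0
```

Call:
{"fn": "drive_tool", "kwargs": {"steps": "0 0 0 0 0 -0.55 1;0 0 0 0 0 -0.55 1;0 0 0 0 0 -0.55 1;0 0 0 0 0 -0.55 1;0 0 0 0 0 -0.55 1;0 0 0 0 0 -0.55 1;0 0 0 0 0 -0.55 1;0 0 0 0 0 -0.55 1;0 0 0 0 0 0 0;0 0 0 0 0 0 -0.3;0 0 0 0 0 0 -0.6;0 0 0 0 0 0 -1;0 0 0 0 0 0 -1;0 0 0 0 0 0 -1;0 0 0 0 0 0 -1;0 0 0 0 0 0 -1", "squeeze": 25}}

```text
clock: 4.8
tcp_pos: [0.4487, -0.1711, 0.1127]
orientation: [0.977, -0.213, 0.0, -0.0]
wrist_force: [-0.5, -0.6, -2.4]
finger_gap: 0.317
finger_force: 24.9
```

Call:
{"fn": "drive_tool", "kwargs": {"steps": "0 0 0 0 0 0.3 -1;0 0 0 0 0 0.56 -1;0 0 0 0 0 0.56 -1;0 0 0 0 0 0.56 -1;0 0 0 0 0 0.56 -1;0 0 0 0 0 0.56 -1;0 0 0 0 0 0.56 -1;0 0 0 0 0 0.56 -1;0 0 0 0 0 0.56 -1;0 0 0 0 0 0.56 -1;0 0 0 0 0 0.26 -1;0 0 0 0 0 0 -1;0 0 0 0 0 0 -1;0 0 0 0 0 0 -1", "squeeze": 35}}

```text
clock: 6.2
tcp_pos: [0.4484, -0.1709, 0.2516]
orientation: [0.977, -0.213, -0.001, -0.0]
wrist_force: [1.0, 0.2, -3.6]
finger_gap: 0.318
finger_force: 35.0
```

Call:
{"fn": "drive_tool", "kwargs": {"steps": "0 0 0.25 0.2 0.8 0 -1;0 0 0.25 0.2 0.8 0 -1;0 0 0.25 0.2 0.8 0 -1;0 0 0.25 0.2 0.8 0 -1;0 0 0.25 0.2 0.8 0 -1;0 0 0.25 0.2 0.8 0 -1;0 0 0.25 0.2 0.8 0 -1;0 0 0.25 0.2 0.8 0 -1;0 0 0.25 0.2 0.8 0 -1;0 0 0.25 0.2 0.8 0 -1;0 0 0.25 0.2 0.8 0 -1;0 0 0.25 0.2 0.8 0 -1;0 0 0.25 0.2 0.8 0 -1;0 0 0.25 0.2 0.8 0 -1;0 0 0.25 0.2 0.8 0 -1;0 0 0.25 0.2 0.8 0 -1;0 0 0.25 0.2 0.8 0 -1;0 0 0.25 0.2 0.8 0 -1;0 0 0.5 0 0.64 0 -1;0 0 0 0 0 0 -1"}}

```text
clock: 8.2
tcp_pos: [0.5382, 0.2067, 0.2515]
orientation: [0.999, 0.049, -0.001, -0.0]
wrist_force: [-1.0, 0.0, -3.3]
finger_gap: 0.316
finger_force: 35.0
```

```bash
python3 - <<'E'
from h import *
im=camera("scene")[:,:,::-1].copy();S=8
s=get_state();p=s["tcp_pos"];print(p,s["wrist_force"],s["torque"])
x0,y0,x1,y1=270,140,345,215
c=cv2.resize(im[y0:y1,x0:x1],None,fx=S,fy=S,interpolation=cv2.INTER_CUBIC)
def ol(parts,q,z,col):
    for P in parts:
        pp=(proj("scene",place(P,q[0],q[1],z,q[2]))+.5-[x0,y0])*S
        cv2.polylines(c,[cv2.convexHull(pp.astype(np.int32))],True,col,1)
ol(POST[:4],[p[0],p[1],.098],p[2]-.113,(0,0,255)); ol(BASE,[.5385,.205,.035],0,(0,255,0))
cv2.imwrite("pics/f.png",c)
E
```

```text
[0.53829692 0.20551284 0.25184057] [ 0.01553047 -0.57655219 -3.13909758] [0.03799253 0.03797351 0.02076905]
```

View pics/f.png

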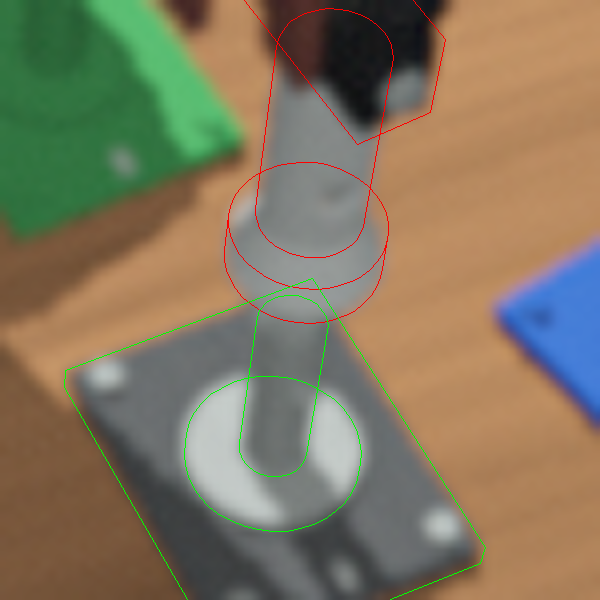

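The post hangs straight above the stub. The bell outline at (305,300) matches its projection, and post and stub are shifted alike, so the relative alignment is within about 1–2 mm. Descending.

Call:
{"fn": "drive_tool", "kwargs": {"steps": "0 0 0 0 0 -0.4 -1;0 0 0 0 0 -0.4 -1;0 0 0 0 0 -0.4 -1;0 0 0 0 0 -0.4 -1;0 0 0 0 0 -0.4 -1;0 0 0 0 0 0 -1;0 0 0 0 0 0 -1"}}

```text
clock: 8.95
tcp_pos: [0.5385, 0.2048, 0.2023]
orientation: [0.999, 0.047, -0.0, 0.0]
wrist_force: [0.2, -0.3, -2.5]
finger_gap: 0.315
finger_force: 35.0
```

Call:
{"fn": "drive_tool", "kwargs": {"steps": "0 0 0 0 0 -0.12 -1;0 0 0 0 0 -0.12 -1;0 0 0 0 0 -0.12 -1;0 0 0 0 0 0 -1"}}

```text
clock: 9.35
tcp_pos: [0.5385, 0.2049, 0.1931]
orientation: [0.999, 0.047, -0.0, 0.0]
wrist_force: [0.2, -0.2, -2.9]
finger_gap: 0.317
finger_force: 35.0
```

Call:
{"fn": "drive_tool", "kwargs": {"steps": "0 0 0 0 0 -0.06 -1;0 0 0 0 0 -0.06 -1;0 0 0 0 0 0 -1"}}

```text
clock: 9.65
tcp_pos: [0.5386, 0.2049, 0.1904]
orientation: [0.999, 0.047, -0.0, 0.0]
wrist_force: [0.6, -0.1, -3.3]
finger_gap: 0.316
finger_force: 35.0
```

Call:
{"fn": "drive_tool", "kwargs": {"steps": "0 0 0 0 0 -0.06 -1;0 0 0 0 0 -0.06 -1;0 0 0 0 0 0 -1"}}

```text
clock: 9.95
tcp_pos: [0.5386, 0.2049, 0.1873]
orientation: [0.999, 0.047, -0.0, 0.0]
wrist_force: [-0.2, 0.4, -3.6]
finger_gap: 0.318
finger_force: 35.0
```

Call:
{"fn": "drive_tool", "kwargs": {"steps": "0 0 0 0 0 -0.06 -1;0 0 0 0 0 -0.06 -1;0 0 0 0 0 0 -1"}}

```text
clock: 10.25
tcp_pos: [0.5385, 0.2049, 0.1843]
orientation: [0.999, 0.047, -0.0, 0.0]
wrist_force: [-0.6, -0.9, -3.5]
finger_gap: 0.315
finger_force: 35.0
```

Call:
{"fn": "drive_tool", "kwargs": {"steps": "0 0 0 0 0 -0.08 -1;0 0 0 0 0 -0.08 -1;0 0 0 0 0 -0.08 -1;0 0 0 0 0 0 -1"}}

```text
clock: 10.65
tcp_pos: [0.5385, 0.2049, 0.1781]
orientation: [0.999, 0.047, -0.0, 0.0]
wrist_force: [-0.3, -0.7, -3.2]
finger_gap: 0.316
finger_force: 35.0
```

Call:
{"fn": "drive_tool", "kwargs": {"steps": "0 0 0 0 0 -0.08 -1;0 0 0 0 0 -0.08 -1;0 0 0 0 0 -0.08 -1;0 0 0 0 0 0 -1"}}

```text
clock: 11.05
tcp_pos: [0.5389, 0.2049, 0.1725]
orientation: [0.999, 0.047, 0.0, 0.0]
wrist_force: [1.1, -0.3, -2.0]
finger_gap: 0.317
finger_force: 35.0
```

Call:
{"fn": "drive_tool", "kwargs": {"steps": "0 0 0 0 0 -0.08 -1;0 0 0 0 0 -0.08 -1;0 0 0 0 0 -0.08 -1;0 0 0 0 0 0 -1"}}

```text
clock: 11.45
tcp_pos: [0.5388, 0.2049, 0.1663]
orientation: [0.999, 0.047, 0.0, 0.0]
wrist_force: [1.9, -0.4, -2.9]
finger_gap: 0.321
finger_force: 35.0
```

Call:
{"fn": "drive_tool", "kwargs": {"steps": "0 0 0 0 0 -0.1 -1;0 0 0 0 0 -0.1 -1;0 0 0 0 0 -0.1 -1;0 0 0 0 0 0 -1"}}

```text
clock: 11.85
tcp_pos: [0.5385, 0.2049, 0.1583]
orientation: [0.999, 0.047, -0.0, 0.0]
wrist_force: [3.0, 0.2, -3.7]
finger_gap: 0.316
finger_force: 35.0
```

Call:
{"fn": "drive_tool", "kwargs": {"steps": "0 0 0 0 0 -0.1 -1;0 0 0 0 0 -0.1 -1;0 0 0 0 0 -0.1 -1;0 0 0 0 0 0 -1"}}

```text
clock: 12.25
tcp_pos: [0.5384, 0.2049, 0.1508]
orientation: [0.999, 0.047, -0.001, 0.0]
wrist_force: [2.5, 0.2, -4.0]
finger_gap: 0.322
finger_force: 35.0
```

Call:
{"fn": "drive_tool", "kwargs": {"steps": "0 0 0 0 0 -0.1 -1;0 0 0 0 0 -0.1 -1;0 0 0 0 0 -0.1 -1;0 0 0 0 0 0 -1"}}

```text
clock: 12.65
tcp_pos: [0.5384, 0.2049, 0.1434]
orientation: [0.999, 0.047, -0.001, 0.0]
wrist_force: [3.1, 0.8, -3.7]
finger_gap: 0.314
finger_force: 35.0
```

Call:
{"fn": "drive_tool", "kwargs": {"steps": "0 0 0 0 0 -0.1 -1;0 0 0 0 0 -0.1 -1;0 0 0 0 0 0 -1;0 0 0 0 0 0 -1"}}

```text
clock: 13.05
tcp_pos: [0.5384, 0.2049, 0.1384]
orientation: [0.999, 0.047, -0.001, 0.0]
wrist_force: [2.7, 0.9, -3.8]
finger_gap: 0.316
finger_force: 35.0
```

Call:
{"fn": "drive_tool", "kwargs": {"steps": "0 0 0 0 0 -0.05 -1;0 0 0 0 0 -0.05 -1;0 0 0 0 0 -0.05 -1;0 0 0 0 0 0 -1"}}

```text
clock: 13.45
tcp_pos: [0.5378, 0.2048, 0.1338]
orientation: [0.999, 0.047, -0.002, 0.0]
wrist_force: [1.8, -0.4, -9.7]
finger_gap: 0.316
finger_force: 35.0
```

Call:
{"fn": "drive_tool", "kwargs": {"steps": "0 0 0 0 0 -0.04 -1;0 0 0 0 0 -0.04 -1;0 0 0 0 0 0 -1"}}

```text
clock: 13.75
tcp_pos: [0.5381, 0.2049, 0.1331]
orientation: [0.999, 0.047, -0.001, 0.0]
wrist_force: [-0.6, -0.4, -5.7]
finger_gap: 0.317
finger_force: 35.0
```

Call:
{"fn": "drive_tool", "kwargs": {"steps": "0 0 0 0 0 -0.03 -1;0 0 0 0 0 0 -1"}}

```text
clock: 13.95
tcp_pos: [0.5388, 0.205, 0.133]
orientation: [0.999, 0.047, 0.0, -0.0]
wrist_force: [-0.4, -0.2, -4.8]
finger_gap: 0.318
finger_force: 35.0
```

```bash
python3 - <<'E'
from h import *
im=camera("scene")[:,:,::-1].copy();S=8
for i in range(2):
    camera("top");s=get_state();p=s["tcp_pos"];print(s["clock"],p.round(4),s["wrist_force"].round(2),s["torque"].round(2),s["orientation"].round(4))
x0,y0,x1,y1=270,140,345,215
c=cv2.resize(im[y0:y1,x0:x1],None,fx=S,fy=S,interpolation=cv2.INTER_CUBIC)
def ol(parts,q,z,col):
    for P in parts:
        pp=(proj("scene",place(P,q[0],q[1],z,q[2]))+.5-[x0,y0])*S
        cv2.polylines(c,[cv2.convexHull(pp.astype(np.int32))],True,col,1)
ol(POST[:3],[.5385,.205,.098],.018,(0,0,255)); ol(BASE[1:2],[.5385,.205,.035],0,(0,255,0))
for r,h in((.019,55),(.019,47),(.019,63)):
    u=(proj("scene",[.5385+r*np.cos(.098),.205+r*np.sin(.098),.018+h/1e3])[0]+.5-[x0,y0])*S
    cv2.circle(c,tuple(u.astype(int)),3,(255,0,0),1)
cv2.imwrite("pics/g.png",c)
E
```

```text
14.05 [0.5388 0.205  0.133 ] [-0.95  0.63 -3.8 ] [ 0.04  0.08 -0.02] [ 9.989e-01  4.690e-02  3.000e-04 -1.000e-04]
14.1 [0.5388 0.205  0.1329] [ 0.59  0.52 -3.68] [0.02 0.08 0.05] [ 9.989e-01  4.690e-02  2.000e-04 -1.000e-04]
```

View pics/g.png

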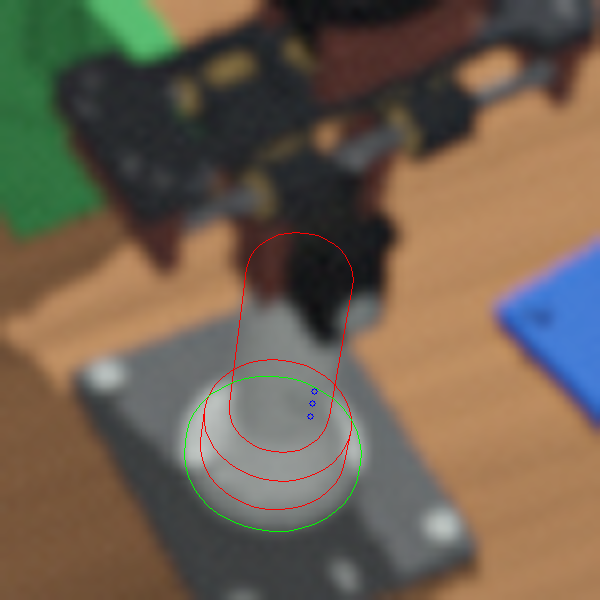

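Side load from the button has vanished (fx ≈ 0), so it has probably popped at this yaw. The picture shows the bell around (275,440), near the flange. The TCP is about 2 mm above the expected home, so I'll ease further down.

Call:
{"fn": "drive_tool", "kwargs": {"steps": "0 0 0 0 0 -0.04 -1;0 0 0 0 0 0 -1"}}

```text
clock: 14.3
tcp_pos: [0.5388, 0.2049, 0.1318]
orientation: [0.999, 0.047, 0.0, -0.0]
wrist_force: [-0.0, 0.3, -3.3]
finger_gap: 0.319
finger_force: 35.0
```

Call:
{"fn": "drive_tool", "kwargs": {"steps": "0 0 0 0 0 -0.04 -1;0 0 0 0 0 0 -1"}}

```text
clock: 14.5
tcp_pos: [0.5388, 0.205, 0.1307]
orientation: [0.999, 0.047, 0.0, -0.0]
wrist_force: [0.1, -0.3, -2.7]
finger_gap: 0.317
finger_force: 35.0
```

Call:
{"fn": "drive_tool", "kwargs": {"steps": "0 0 0 0 0 -0.03 -1;0 0 0 0 0 0 -1"}}

```text
clock: 14.7
tcp_pos: [0.5388, 0.205, 0.1307]
orientation: [0.999, 0.047, 0.0, -0.0]
wrist_force: [-1.2, -0.6, 1.3]
finger_gap: 0.319
finger_force: 35.0
```

Call:
{"fn": "drive_tool", "kwargs": {"steps": "0 0 0 0 0 -0.03 -1;0 0 0 0 0 0 -1"}}

```text
clock: 14.9
tcp_pos: [0.5389, 0.205, 0.1307]
orientation: [0.999, 0.047, 0.001, -0.0]
wrist_force: [-1.9, -0.8, 5.4]
finger_gap: 0.314
finger_force: 35.0
```

Call:
{"fn": "drive_tool", "kwargs": {"steps": "0 0 0 0 0 0.03 -1;0 0 0.3 0 0 0 -1;0 0 0.3 0 0 0 -1;0 0 0 0 0 0 -1"}}

```text
clock: 15.3
tcp_pos: [0.539, 0.2051, 0.1307]
orientation: [0.997, 0.078, 0.001, -0.0]
wrist_force: [-0.9, -0.0, 5.1]
finger_gap: 0.315
finger_force: 35.0
```

```bash
python3 -c "
from h import *
s=get_state();print(s['tcp_pos'].round(4),s['wrist_force'].round(2),s['torque'].round(3),2*np.arctan2(s['orientation'][1],s['orientation'][0]))"
```

```text
[0.539  0.2051 0.1307] [-0.85 -0.03  5.08] [-0.108  0.245  0.016] 0.15690004077623396
```

Call:
{"fn": "drive_tool", "kwargs": {"steps": "0 0 0.3 0 0 0.01 -1;0 0 0 0 0 0 -1"}}

```text
clock: 15.5
tcp_pos: [0.539, 0.205, 0.1306]
orientation: [0.996, 0.094, 0.001, -0.0]
wrist_force: [-0.5, -0.6, 3.9]
finger_gap: 0.316
finger_force: 35.0
```

```bash
python3 -c "
from h import *
s=get_state();print(s['tcp_pos'].round(4),s['wrist_force'].round(2),s['torque'].round(3),2*np.arctan2(s['orientation'][1],s['orientation'][0]))"
```

```text
[0.539  0.205  0.1306] [-0.46 -0.58  3.91] [-0.086  0.144  0.026] 0.18758751051781206
```

Call:
{"fn": "drive_tool", "kwargs": {"steps": "0 0 0.3 0 0 0.01 -1;0 0 0 0 0 0 -1"}}

```text
clock: 15.7
tcp_pos: [0.5389, 0.2048, 0.1307]
orientation: [0.994, 0.109, 0.0, 0.0]
wrist_force: [-0.6, -0.9, 3.1]
finger_gap: 0.32
finger_force: 35.0
```

```bash
python3 -c "
from h import *
s=get_state();print(s['tcp_pos'].round(4),s['wrist_force'].round(2),s['torque'].round(3),2*np.arctan2(s['orientation'][1],s['orientation'][0]))"
```

```text
[0.5389 0.2048 0.1307] [-0.57 -0.93  3.08] [-0.296  0.116  0.009] 0.2184809115005413
```

Call:
{"fn": "drive_tool", "kwargs": {"steps": "0 0 0.3 0 0 0.01 -1;0 0 0 0 0 0 -1"}}

```text
clock: 15.9
tcp_pos: [0.5388, 0.2045, 0.1306]
orientation: [0.992, 0.124, 0.0, 0.0]
wrist_force: [-0.6, -2.6, 3.4]
finger_gap: 0.318
finger_force: 35.0
```

```bash
python3 -c "
from h import *
s=get_state();print(s['tcp_pos'].round(4),s['wrist_force'].round(2),s['torque'].round(3),2*np.arctan2(s['orientation'][1],s['orientation'][0]))"
```

```text
[0.5388 0.2045 0.1306] [-0.63 -2.56  3.37] [-0.489  0.102  0.001] 0.24939969404511364
```

Turning +0.15 rad at home builds a −y force and shifts the TCP, with no +x spring load. That is the button catching the hole's edge, so the post is locked. I'll back off to mid-play, then release.

Call:
{"fn": "drive_tool", "kwargs": {"steps": "0 0 -0.4 0 0 0 -1;0 0 -0.4 0 0 0 -1;0 0 -0.4 0 0 0 -1;0 0 0 0 0 0 -1;0 0 0 0 0 0 -1"}}

```text
clock: 16.4
tcp_pos: [0.5388, 0.205, 0.1307]
orientation: [0.998, 0.063, 0.0, -0.0]
wrist_force: [1.1, -0.1, 2.7]
finger_gap: 0.316
finger_force: 35.0
```

```bash
python3 -c "
from h import *
s=get_state();print(s['tcp_pos'].round(4),s['wrist_force'].round(2),s['torque'].round(3),2*np.arctan2(s['orientation'][1],s['orientation'][0]))"
```

```text
[0.5388 0.205  0.1307] [ 1.1  -0.14  2.67] [-0.137 -0.122  0.036] 0.12535884561178406
```

Call:
{"fn": "drive_tool", "kwargs": {"steps": "0 0 0 0 0 0 -0.3;0 0 0 0 0 0 -0.1;0 0 0 0 0 0 0.1;0 0 0 0 0 0 0.3;0 0 0 0 0 0 0.3;0 0 0 0 0 0.2 0.3;0 0 0 0 0 0.4 0.3;0 0 0 0 0 0.6 0.3;0 0 0 0 0 0.6 0.3;0 0 0 0 0 0.6 0.3;0 0 0 0 0 0.6 0.3;0 0 0 0 0 0.6 0.3;0 0 0 0 0 0.6 0.3;0 0 0 -0.4 -0.8 0.2 0.3;0 0 0 -0.4 -0.8 0 0.3;0 0 0 -0.4 -0.8 0 0.3;0 0 0 -0.4 -0.8 0 0.3;0 0 0 -0.4 -0.8 0 0.3;0 0 0 -0.4 -0.8 0 0.3;0 0 0 -0.4 -0.8 0 0.3"}}

```text
clock: 18.4
tcp_pos: [0.4682, 0.0642, 0.2415]
orientation: [0.998, 0.063, 0.0, -0.0]
wrist_force: [0.3, -0.6, -0.1]
finger_gap: 0.65
finger_force: 0.0
```

```bash
python3 - <<'E'
from h import *
a=camera("scene")[:,:,::-1];b=camera("top")[:,:,::-1]
c=lambda im,x,y,w,h:cv2.resize(im[y-h//2:y+h//2,x-w//2:x+w//2],(400,600),interpolation=cv2.INTER_CUBIC)
cv2.imwrite("pics/i.png",np.hstack([c(a,304,185,50,75),c(b,203,184,50,75)]))
for P in ("scene","top"):
    o=(.5388,.205)
    print(P,[ (w(P,d["xyz"]).round(3),round(d["p"],2)) for d in boxes_of(P,"post")])
camera("top");m=[np.array(d["pixels"]).astype(np.float32) for d in cut_out("top","post")]
print([(x.sum(),np.argwhere(x).mean(0).round()) for x in m])
E
```

```text
scene [(array([0.551, 0.196, 0.145]), 0.74)]
top [(array([0.546, 0.202, 0.173]), 0.75), (array([0.539, 0.241, 0.014]), 0.31)]
[(np.float32(328.0), array([174., 192.]))]
```

View pics/i.png

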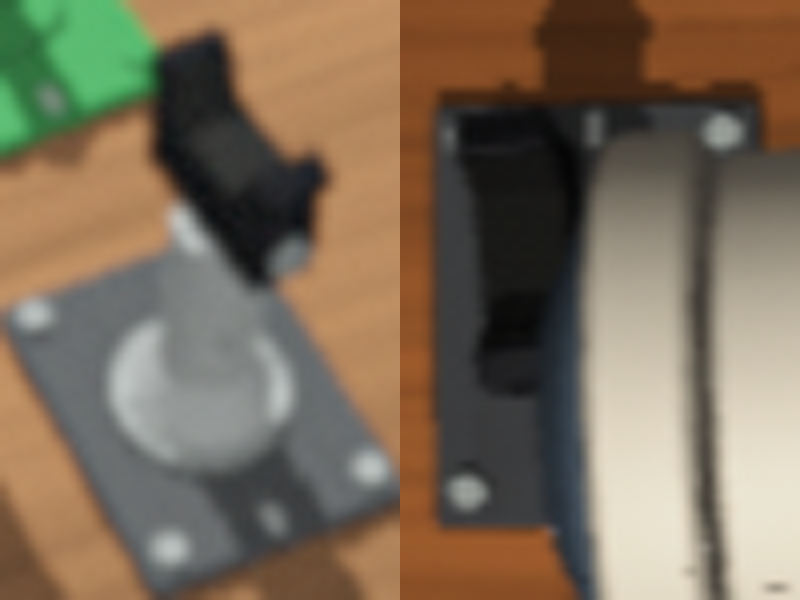

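The post stands upright and centred on the steel flange, with the bell at scene crop (210,420) and the screw end at (290,250) facing front. The gripper is clear, so I'm handing in.

```bash
python3 -c "
from cell import *
print(job_done())"
```

```text
the job is handed in; nothing more can be done
None
```

I slid the post onto the steel base until it rested on the flange, turned it, released it and handed the job in. The button appears locked: its sideways push stopped just before the post was home, and a gentle turn then met resistance. I did not see the button in the hole, and the hand-in gave no verdict.

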